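# Back the carburettor indexing wheel up one notch

### The job

The ratchet wheel that carries the carburettor has been turned one notch too far. With a fingertip on the pawl's thumb bar, tip the pawl up and over so that it stays lifted clear of the teeth, push one of the wheel's upright posts to turn the wheel backward by exactly one notch (clockwise seen from above; never feed it forward), then tip the pawl back so that its nose drops fully into the gap now under it. Only push, gently: do not grip the parts or force them against their stops, and leave the loose things on the bench where they are.

Things in the scene. Friction and masses are not known exactly. Their poses are not given: they have to be found in the camera images.
- stand: Fixed indexing stand, turned and placed anywhere: foot 150 mm (x) by 270 mm (y, from +80 to -190). Origin on the bench under the wheel's upright axle, z up. On its -y side, 135 mm from the axle, two steel cheeks 26 mm long, 46 mm apart at most and 70 mm high carry the pawl's pivot.
- hub (a point): On the wheel's axle at its flat top face, 38 mm above the bench. Steel wheel, 196 mm across. Eight saw teeth (45 degrees a notch) stand on its rim at radius 77 to 96 mm, tops 50 mm above the bench, with flat gaps about 25 mm wide between. A carburettor is bolted in the middle, within 43 mm of the axle, up to 98 mm above the bench.
- wheel (a joint): Wheel angle, rad, growing counter-clockwise from above (forward). 0: pawl in the middle of the start gap (starts within 0.05). -0.785: one notch back, next gap centred under the pawl, which seats if within about 0.075 of that. With the pawl down it cannot go backward. Stiff friction (about 2 N at a post): it stays where it is left.
- pawl (a joint): Pawl angle about its level pivot (60 mm above the bench), rad: 0 is down, nose fully in a gap (about 0.25 if on top of a tooth); grows as the nose lifts. Top-heavy: past about 0.6 it falls by itself to its open stop at 1.05 and stays; below about 0.55 it falls shut. 1 N at the bar moves it. Open, its arm stands up on the wheel side of the bar: draw the finger out upward.
- thumb_bar (a point): Centre of the pawl's round thumb bar: 13 mm thick, 50 mm long along the stand's x, 50 mm from the pivot. Pawl down: 105 mm above the bench, 114 mm from the axle; open: 101 mm up, 164 mm from the axle. Push it level along the stand's y (away from the wheel opens it) with a fingertip 85 mm above the bench: that clears the pawl's arm (top at 65 mm).
- pawl_nose (a point): Lower end of the pawl's nose, 12 mm wide, which sits in the gap between two teeth at 85 mm from the axle.
- post0 (a point): Centre of the top of one of the four upright round steel posts on the wheel: 14 mm thick, 58 mm from the axle, from the wheel's face up to 85 mm above the bench. At wheel angle 0 it stands 45 degrees round from the stand's x axis (counter-clockwise); it turns with the wheel.
- post1 (a point): Centre of the top of one of the four upright round steel posts on the wheel: 14 mm thick, 58 mm from the axle, from the wheel's face up to 85 mm above the bench. At wheel angle 0 it stands 135 degrees round from the stand's x axis (counter-clockwise); it turns with the wheel.
- post2 (a point): Centre of the top of one of the four upright round steel posts on the wheel: 14 mm thick, 58 mm from the axle, from the wheel's face up to 85 mm above the bench. At wheel angle 0 it stands 225 degrees round from the stand's x axis (counter-clockwise); it turns with the wheel.
- post3 (a point): Centre of the top of one of the four upright round steel posts on the wheel: 14 mm thick, 58 mm from the axle, from the wheel's face up to 85 mm above the bench. At wheel angle 0 it stands 315 degrees round from the stand's x axis (counter-clockwise); it turns with the wheel.
- tea_cup: chipped green glazed tea cup without a handle, 72 mm across, 62 mm high, bystander. Its origin is at its underside; leave it alone.
- float_pair: brass float pair: two small drums on a wire yoke, 42 x 62 x 24 mm, bystander. Its origin is at its underside; leave it alone.
- float_bowl: black plastic float bowl, 62 mm across, 36 mm high, bystander. Its origin is at its underside; leave it alone.
- t_wrench: steel T-handle wrench lying flat, 147 mm long, crossbar 100 mm, bystander. Its origin is at its underside; leave it alone.
- screwdriver: wood-handled screwdriver lying flat, 170 mm, bystander. Its origin is at its underside; leave it alone.
- jet_jar: small glass jar with a steel cap, 48 mm across, 50 mm high, bystander. Its origin is at its underside; leave it alone.
- slide_cap: aluminium carburettor top cap, 38 mm across, 26 mm high, bystander. Its origin is at its underside; leave it alone.

How it is judged:
On the way, in this order (a step that is already met when the one before it is completed fails the run):
1. the pawl is lifted clear and stays open, the wheel still in its start notch (value of joint pawl above 0.8 rad and value of joint wheel between -0.2 and 0.2 rad), for 0.2 s.
2. the wheel stands one notch back, with the pawl still open (value of joint pawl above 0.6 rad and value of joint wheel between -0.885 and -0.685 rad), for 0.2 s.
At the end, for the whole second after the job is handed in: The wheel stands one notch (0.785 rad) backward of its start notch, within 0.1 rad, the pawl's nose is fully down in that gap (within 0.06 rad, about 3 mm), both are still (value of joint pawl below 0.06 rad and value of joint wheel between -0.885 and -0.685 rad and velocity of joint wheel between -0.05 and 0.05 rad/s and velocity of joint pawl between -0.1 and 0.1 rad/s); the robot touches nothing.
It fails at once if the wheel is fed forward (more than 0.3 rad past its start notch) (value of joint wheel above 0.3 rad).
It fails at once if the wheel or pawl is gripped or forced (more than 40 N from the fingers) (contact force between the fingers and stand above 40 N).
It fails at once if a loose thing on the bench is moved more than 15 mm or lifted (distance of any of tea_cup, float_pair, float_bowl, t_wrench, screwdriver, jet_jar, slide_cap from where it was at the start of the episode above 0.015 m).
It also fails if it takes over 64 s, if anything falls off the work surface, if the arm or the gripper's body presses on something with over 40 N, if the wrist force passes 120 N, or if a joint passes its speed limit or range.

### The arm

A 6-joint arm with a two-finger parallel gripper is mounted at the origin on the work surface. World frame = base frame: x ahead of the robot, y to its left, z up, the work surface at z = 0. Lengths are in m, angles in rad, forces in N, time in s.
With the tool pointing down it reaches from about 0.25 to 0.725 m from the base axis. Payload 4 kg.
Tool frame: the origin (TCP) lies at the very end of the fingers, on their centre line; the grasp point (between the pads) lies 19 mm behind it; x points along the fingers, z is the direction in which the jaws open and shut, and the axes are right-handed (so a half turn about x gives the same grasp; the last joint's range is limited). The gripper opens to 85 mm and grips with 20 to 120 N. Pads are 22 mm wide; open, the fingers measure 114 mm over their backs; the gripper's body (76 mm by 85 mm) begins 54 mm behind the grasp point. The pads swing forward as they close: fully open they stand 13 mm farther back than shut.
Start: joints at [-1.135, 0.241, 0.005, 1.335, 0, 1.571], TCP at [0.211, -0.453, 0.231] pointing down, gripper open.
Joint ranges: [-2.72, 2.72], [-1.05, 1.87], [-1.09, 1.28], [-1.99, 2.15], [-1.42, 1.44], [-3.14, 3.14]. Speed limits (rad/s): [2.79, 2.79, 3.14, 3.14, 3.14, 3.14].

### API

Orientations are given as a unit quaternion [x, y, z, w].
In Python, from workcell import bot gives the robot as it stands.
- The arm moves only by the tool step_arm, never from a script. Its argument "series" is a list of rows, each an object of numbers: "x", "y", "z": the shift along the world's x, y, z in cm; "twist": the turn about the world's z in degrees; "jaw": the finger opening in cm, from 0 to 8.54. In form: [{"x": .., "y": .., "z": .., "twist": .., "jaw": ..}, ...]. A call has 1 to 10 rows; each row is the pose to reach, as a shift and turn from the pose measured when the call began; what a row does not reach only later rows make up. A row lasts 1/12 s, in which the tool goes at most 41.7 mm and 7.16 degrees, less where a joint would pass 70% of its speed; a pose out of reach is approached as far as the arm can. A call with a gripper value outside its range is refused whole. The fingers move at their own pace and stop on an object; the grip force is fixed at half the most. Time passes only in rows, so rows that repeat a pose let the fingers close. It gives the time, the measured TCP pose, the force and the opening at its end, in the units of the state.
- bot.get_obs(): the state, without advancing time (a new reading comes with each control period).
- bot.camera(name): name is "side" or "top"; returns (picture, depth): 480x640x3 uint8, red, green, blue; 480x640 float32, m along the optical axis (not along the pixel's ray), 0 where there is no reading.
- bot.camera_info(name): a dict with "camera_matrix" (3x3 intrinsics, pixels), "R" (3x3) and "t" (3): a world point X has camera coordinates R X + t. Camera axes: x right, y down, z forward; pixel columns grow to the right and rows downward; lengths in m; the calibration is good to about 2 mm. A picture is of the moment at which its call begins. camera_info takes no time and is no camera call.
- bot.job_done(): hands the job in, once; it reports no verdict.
The state is a dict: "clock": time; "joint_pos": joint angles; "joint_vel": joint speeds; "tau": joint torques, N m; "eef_pos": TCP position; "tool_rot": TCP orientation; "ft_force": force on the tool from outside, world axes, zero at the start; "ft_torque": the same for the moment, N m; "grip_width": finger opening in m.
Only numpy, scipy, OpenCV 4.12 (cv2) and the standard library are available. Lean on these libraries where they do the work, as an engineer would, in place of code of your own. Each camera call takes 0.05 s, during which the arm holds its last target.

## Working session

There is one attempt and no reset: what is moved stays moved. The work goes in short steps, Python scripts to look and compute and a tool call to move; the robot and the scene stay as the last step left them, time stands still between calls to the robot, and variables do not carry over. Pictures are saved under pics/ and viewed, and the job is handed in when it is done.

Besides the shell and the picture viewer there is one more tool, called after ">>>" as a command line: name --argument value ..., lists and objects as JSON in quotes. step_arm: Moves the arm, as the interface text tells. Its arguments: {"type":"object","properties":{"series":{"type":"array","items":{"type":"object","properties":{"x":{"type":"number"},"y":{"type":"number"},"z":{"type":"number"},"twist":{"type":"number"},"jaw":{"type":"number"}}}}},"required":["series"]}

```bash
ls; mkdir -p pics; python3 - <<'E'
from workcell import bot
import cv2,numpy as np
o=bot.get_obs();print(o)
for n in ("side","top"):
    p,d=bot.camera(n);cv2.imwrite(f"pics/{n}0.png",p[:,:,::-1]);np.savez(f"pics/{n}0.npz",p=p,d=d)
    i=bot.camera_info(n);print(n,i, "campos",-np.array(i["R"]).T@np.array(i["t"]))
E
```

```text
pics
{'clock': 0.0, 'joint_pos': array([-1.13500714e+00,  2.41425304e-01,  3.72797945e-03,  1.33517323e+00,
       -3.36653601e-05,  1.57080594e+00]), 'joint_vel': array([ 0.00078239, -0.0018315 , -0.00242186,  0.00109298,  0.00076119,
        0.00110194]), 'tau': array([-4.31129547e-04, -3.72314179e+01,  2.52409887e+01,  1.70490006e-02,
       -9.70706992e-05, -1.01385558e-05]), 'eef_pos': array([ 0.21079204, -0.45271095,  0.23040821]), 'tool_rot': array([ 0.38047694,  0.59688727, -0.37970863,  0.59563768]), 'ft_force': array([-0.83423292, -0.11975552,  0.27680361]), 'ft_torque': array([ 0.00020213,  0.06219695, -0.02854808]), 'grip_width': 0.08542416730483401}
side {'camera_matrix': array([[608.28441271,   0.        , 320.07353825],
       [  0.        , 608.28441271, 236.59336142],
       [  0.        ,   0.        ,   1.        ]]), 'R': array([[ 0.98510292, -0.17143047, -0.0135583 ],
       [-0.14102806, -0.7602455 , -0.63414341],
       [ 0.09840387,  0.62660862, -0.77309657]]), 't': array([-0.51752361,  0.19025496,  1.11759099])} campos [ 0.42667003 -0.64437099  0.97763795]
top {'camera_matrix': array([[606.14730866,   0.        , 310.87299783],
       [  0.        , 606.14730866, 247.4292274 ],
       [  0.        ,   0.        ,   1.        ]]), 'R': array([[-0.04975307, -0.99875183,  0.00440601],
       [-0.97526234,  0.04763068, -0.21585801],
       [ 0.21537872, -0.01503661, -0.97641482]]), 't': array([0.104494  , 0.56563095, 0.99546197])} campos [0.34243613 0.09239057 1.0936194 ]
```

View pics/side0.png

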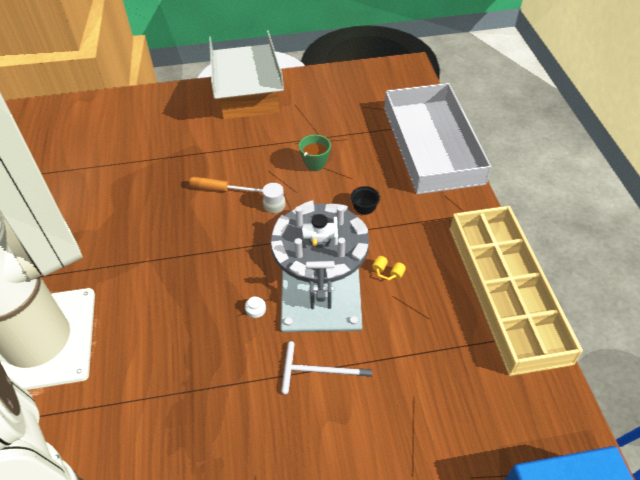

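View pics/top0.png

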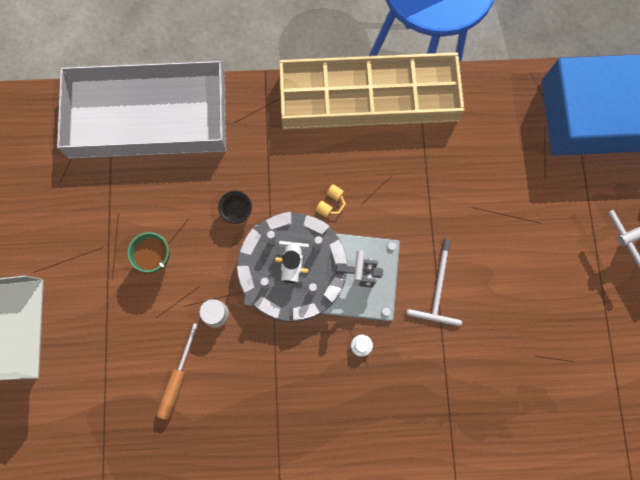

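Top view: wheel is centred near (292,266), with post tops at about (271,234), (318,240), (313,287) and (264,282), and the thumb bar at about (360,265). In the side view the wheel is at (320,240). I'll zoom in for finer positions.

```bash
cat > h.py <<'E'
import numpy as np,cv2
from workcell import bot
def ray(n,u,v,z):
    i=bot.camera_info(n);K,R,t=[np.array(i[k]) for k in("camera_matrix","R","t")]
    c=-R.T@t; d=R.T@np.linalg.inv(K)@np.array([u,v,1.]); return c+d*(z-c[2])/d[2]
def proj(n,X):
    i=bot.camera_info(n);K,R,t=[np.array(i[k]) for k in("camera_matrix","R","t")]
    p=K@(R@np.array(X)+t); return p[:2]/p[2]
def crop(img,x,y,w,h,s,f):
    cv2.imwrite(f,cv2.resize(img[y:y+h,x:x+w,::-1],None,fx=s,fy=s,interpolation=cv2.INTER_CUBIC))
E
python3 - <<'E'
from h import *
a=np.load("pics/top0.npz");b=np.load("pics/side0.npz")
crop(a["p"],225,200,190,140,4,"pics/topz.png");crop(b["p"],250,190,150,150,4,"pics/sidez.png")
for p in [(271,234),(318,240),(313,287),(264,282)]: print(ray("top",*p,.085))
print(ray("top",360,265,.105))
E
```

```text
[0.59176615 0.14387065 0.085     ]
[0.57731069 0.06404615 0.085     ]
[0.49674625 0.07667629 0.085     ]
[0.50927374 0.15858662 0.085     ]
[ 0.5266869 -0.0028193  0.105    ]
```

View pics/topz.png

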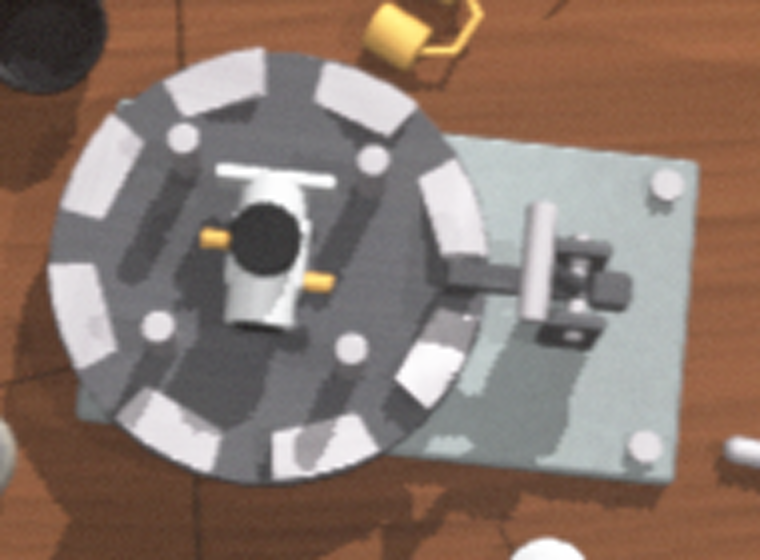

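View pics/sidez.png

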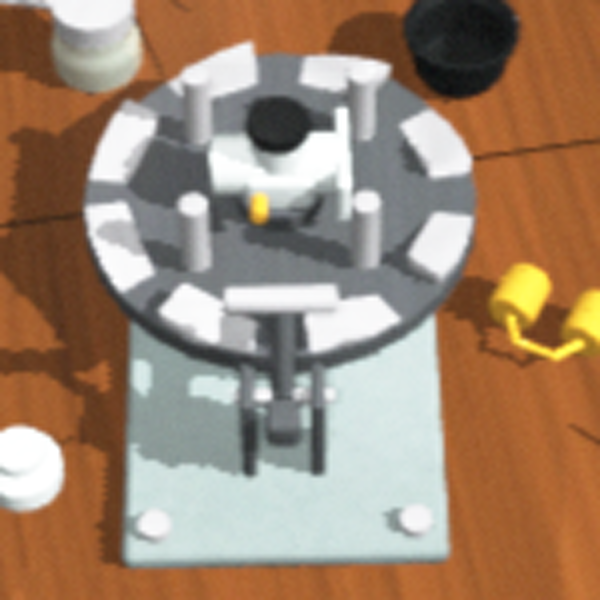

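```bash
python3 - <<'E'
from h import *
T=[(184,138),(374,160),(351,349),(158,326)]
S=[(362,74),(368,203),(194,206),(198,78)]
tt=[ray("top",225+u/4-.4,200+v/4-.4,.085) for u,v in T]
ss=[ray("side",250+u/4-.4,190+v/4-.4,.085) for u,v in S]
for P in(tt,ss):
    P=np.array(P);c=P.mean(0);print(P.round(4)[:,:2].tolist(),"c",c.round(4),"r",np.linalg.norm(P-c,axis=1).round(4),"ang",np.degrees(np.arctan2(*(P-c).T[[1,0]])).round(1))
b1=ray("top",225+538.5/4-.4,200+262/4-.4,.110);b2=ray("side",250+281/4-.4,190+297/4-.4,.110)
print(b1,b2)
for u,v in[(541,203),(537,320)]:print(ray("top",225+u/4-.4,200+v/4-.4,.110))
for u,v in[(667,184),(645,447)]:print("foot bolts",ray("top",225+u/4-.4,200+v/4-.4,.014))
for u,v in[(699,160),(671,480)]:print("corner",ray("top",225+u/4-.4,200+v/4-.4,.01))
E
```

```text
[[0.5916, 0.1446], [0.578, 0.0638], [0.4971, 0.0778], [0.5108, 0.1584]] c [0.5444 0.1111 0.085 ] r [0.0579 0.058  0.0579 0.058 ] ang [  35.3  -54.6 -144.8  125.4]
[[0.5916, 0.1435], [0.5787, 0.0627], [0.4976, 0.0759], [0.5116, 0.1558]] c [0.5449 0.1095 0.085 ] r [0.0578 0.0577 0.058  0.057 ] ang [  36.1  -54.2 -144.6  125.7]
[ 0.52564994 -0.00104731  0.11      ] [ 0.52596042 -0.00287032  0.11      ]
[ 0.55047449 -0.00375352  0.11      ]
[0.50148448 0.00119187 0.11      ]
foot bolts [ 0.57682705 -0.07121956  0.014     ]
foot bolts [ 0.45744224 -0.05199401  0.014     ]
corner [ 0.58824627 -0.08740175  0.01      ]
corner [ 0.44259598 -0.06299725  0.01      ]
```

```bash
cat >> h.py <<'E'
from scipy.spatial.transform import Rotation as Ro
H=np.array([.5447,.1103]);yaw=np.radians(-9.4)
X=np.array([np.cos(yaw),np.sin(yaw)]);Y=np.array([-X[1],X[0]])
def W(x,y):return H+X*x/1000+Y*y/1000   # stand mm -> world
def st():
    o=bot.get_obs();m=Ro.from_quat(o["tool_rot"]).as_matrix();p=o["eef_pos"]
    print("t",round(o["clock"],2),"p",p.round(4),"stand mm",((p[:2]-H)@np.array([X,Y]).T*1000).round(1),"toolx",m[:,0].round(3),"jaw ang",np.degrees(np.arctan2(m[1,2],m[0,2])).round(1),"F",o["ft_force"].round(1),"g",o["grip_width"].round(4),"j6",o["joint_pos"][5].round(3));return o
def sh(x,y,z):
    p=bot.get_obs()["eef_pos"];print("shift cm",((np.r_[W(x,y),z]-p)*100).round(2))
E
python3 - <<'E'
from h import *
st();sh(0,-78,.2)
E
```

```text
Traceback (most recent call last):
  File "h.py", line 17, in st
    print("t",round(o["clock"],2),"p",p.round(4),"stand mm",((p[:2]-H)@np.array([X,Y]).T*1000).round(1),"toolx",m[:,0].round(3),"jaw ang",np.degrees(np.arctan2(m[1,2],m[0,2])).round(1),"F",o["ft_force"].round(1),"g",o["grip_width"].round(4),"j6",o["joint_pos"][5].round(3));return o
                                                                                                                                                                                                                        ^^^^^^^^^^^^^^^^^^^^^
AttributeError: 'float' object has no attribute 'round'
```

```bash
sed -i 's/o\["grip_width"\].round(4)/round(o["grip_width"],4)/' h.py
python3 - <<'E'
from h import *
st();sh(0,-78,.2)
E
```

```text
t 0.1 p [ 0.2108 -0.4528  0.2305] stand mm [-237.4 -610. ] toolx [-0.001  0.002 -1.   ] jaw ang -65.0 F [ 0.9 -1.2  0.7] g 0.0858 j6 1.571
shift cm [32.11 48.61 -3.05]
```

>>> step_arm --series '[{"x":3,"y":3,"z":0,"twist":7,"jaw":2.4},{"x":6,"y":7,"z":0,"twist":14,"jaw":2.4},{"x":9,"y":11,"z":0,"twist":21,"jaw":2.4},{"x":12,"y":15,"z":0,"twist":28,"jaw":2.4},{"x":15,"y":19,"z":0,"twist":35,"jaw":2.4},{"x":18,"y":23,"z":0,"twist":42,"jaw":2.4},{"x":20,"y":27,"z":0,"twist":49,"jaw":2.4},{"x":22,"y":30,"z":0,"twist":55.6,"jaw":2.4},{"x":24,"y":33,"z":0,"twist":55.6,"jaw":2.4},{"x":26,"y":36,"z":0,"twist":55.6,"jaw":2.4}]'

```text
clock: 0.93
eef_pos: [0.4555, -0.1145, 0.2302]
tool_rot: [0.058, 0.706, -0.058, 0.704]
ft_force: [0.5, -0.7, 0.1]
grip_width: 0.0241
```

```bash
python3 - <<'E'
from h import *
st();sh(0,-78,.18)
E
```

```text
t 0.93 p [ 0.4555 -0.1145  0.2302] stand mm [ -51.3 -236.3] toolx [-0.002  0.    -1.   ] jaw ang -9.4 F [ 0.5 -0.7  0.1] g 0.0241 j6 1.489
shift cm [ 7.64 14.78 -5.02]
```

>>> step_arm --series '[{"x":2,"y":3.7,"z":-1},{"x":4,"y":7.4,"z":-2},{"x":6,"y":11.1,"z":-4},{"x":7.6,"y":14.8,"z":-5},{"x":7.6,"y":14.8,"z":-5},{"x":7.6,"y":14.8,"z":-5}]'

```text
$.series[0]: bad value
```

```bash
python3 - <<'E'
from h import *
st();sh(0,-82,.12)
p,d=bot.camera("side");crop(p,240,120,200,200,3,"pics/s1.png")
E
```

```text
t 0.93 p [ 0.4555 -0.1145  0.2302] stand mm [ -51.3 -236.3] toolx [-0.002  0.    -1.   ] jaw ang -9.4 F [ 0.5 -0.7  0.1] g 0.0241 j6 1.489
shift cm [  7.58  14.39 -11.02]
```

View pics/s1.png

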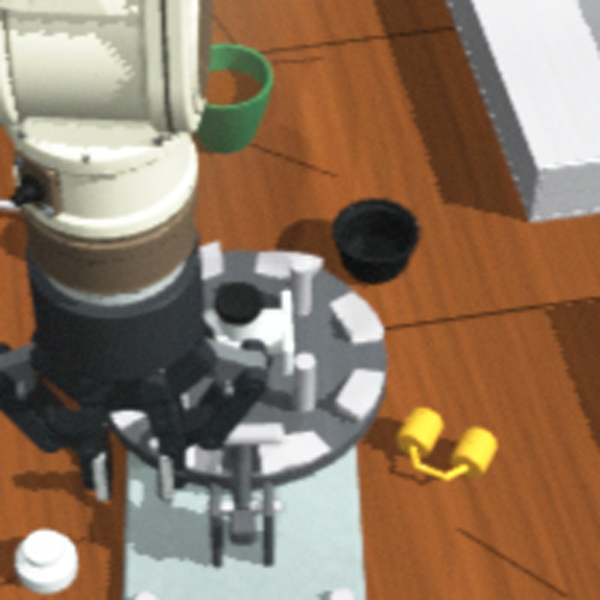

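All five fields are required in each row. The picture shows the half-open fingers hanging at about (130,480), left of the pawl, which is still down. Next I'll move over to the wheel side of the bar.

>>> step_arm --series '[{"x":2,"y":3.7,"z":-1,"twist":0,"jaw":2.4},{"x":4,"y":7.4,"z":-2,"twist":0,"jaw":2.4},{"x":6,"y":11.1,"z":-4,"twist":0,"jaw":2.4},{"x":7.6,"y":14.6,"z":-6,"twist":0,"jaw":2.4},{"x":7.6,"y":14.6,"z":-8,"twist":0,"jaw":2.4},{"x":7.6,"y":14.6,"z":-8,"twist":0,"jaw":2.4},{"x":7.6,"y":14.6,"z":-8,"twist":0,"jaw":2.4}]'

```text
clock: 1.57
eef_pos: [0.5339, 0.0382, 0.1479]
tool_rot: [0.056, 0.707, -0.053, 0.703]
ft_force: [-0.3, -0.6, -0.2]
grip_width: 0.0241
```

```bash
python3 - <<'E'
from h import *
st();sh(0,-82,.082)
p,d=bot.camera("side");crop(p,240,120,200,200,3,"pics/s2.png")
E
```

```text
t 1.57 p [0.5339 0.0382 0.1479] stand mm [  1.1 -72.9] toolx [-0.004  0.005 -1.   ] jaw ang -8.8 F [-0.3 -0.6 -0.2] g 0.0241 j6 1.794
shift cm [-0.26 -0.88 -6.59]
```

View pics/s2.png

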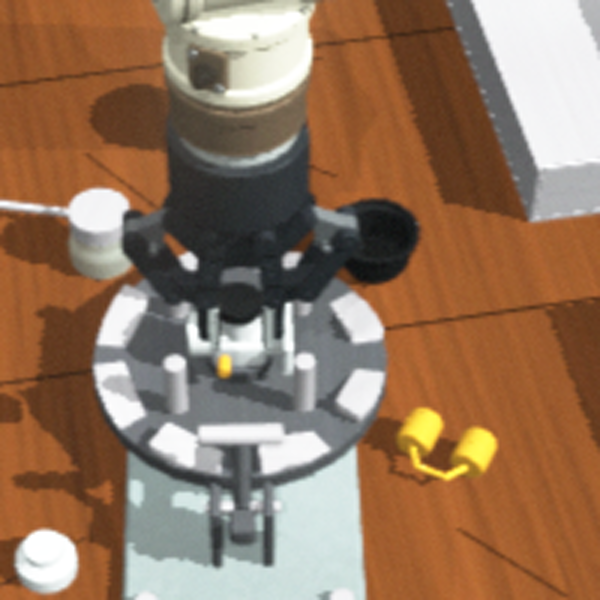

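```bash
python3 - <<'E'
from h import *
o=bot.get_obs()
print("side tcp",(proj("side",o["eef_pos"])-[240,120])*3)
for X_ in [np.r_[W(0,0),.098],np.r_[W(0,-114),.105]]: print((proj("side",X_)-[240,120])*3)
p,d=bot.camera("top");crop(p,210,180,200,150,4,"pics/t2.png");print("top tcp",(proj("top",o["eef_pos"])-[210,180])*4)
E
```

```text
side tcp [241.81848977 335.56778408]
[238.37852605 298.75164957]
[239.66385951 435.6256119 ]
top tcp [507.19632489 303.66318242]
```

View pics/t2.png

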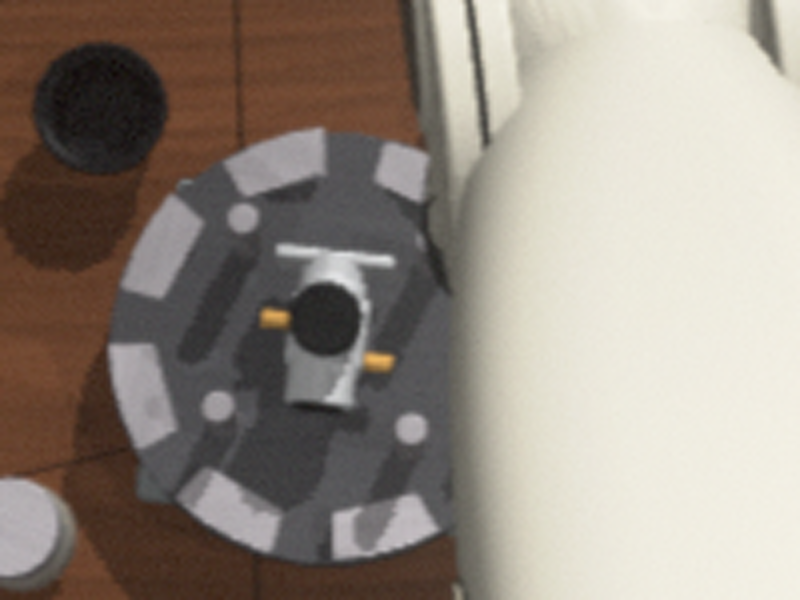

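The TCP projects to (242,335) in the side crop. The carburettor cap is seen through the gap between the fingers, so the pose agrees. In the top view the arm hides the pawl. Next I'll descend on the wheel side of the bar.

>>> step_arm --series '[{"x":-0.3,"y":-0.9,"z":-1.5,"twist":-0.5,"jaw":2.4},{"x":-0.3,"y":-0.9,"z":-3,"twist":-0.5,"jaw":2.4},{"x":-0.3,"y":-0.9,"z":-4.5,"twist":-0.5,"jaw":2.4},{"x":-0.3,"y":-0.9,"z":-6,"twist":-0.5,"jaw":2.4},{"x":-0.3,"y":-0.9,"z":-6.5,"twist":-0.5,"jaw":2.4},{"x":-0.3,"y":-0.9,"z":-6.5,"twist":-0.5,"jaw":2.4},{"x":-0.3,"y":-0.9,"z":-6.5,"twist":-0.5,"jaw":2.4}]'

```text
clock: 2.25
eef_pos: [0.5332, 0.027, 0.087]
tool_rot: [0.061, 0.704, -0.057, 0.706]
ft_force: [0.2, -0.7, 0.0]
grip_width: 0.0243
```

```bash
python3 - <<'E'
from h import *
st();sh(0,-100,.082);sh(0,-140,.082)
p,d=bot.camera("side");crop(p,240,120,200,200,3,"pics/s3.png")
E
```

```text
t 2.25 p [0.5332 0.027  0.087 ] stand mm [  2.3 -84.1] toolx [ 0.003  0.005 -1.   ] jaw ang -9.6 F [ 0.2 -0.7  0. ] g 0.0243 j6 1.786
shift cm [-0.48 -1.54 -0.5 ]
shift cm [-1.14 -5.48 -0.5 ]
```

View pics/s3.png

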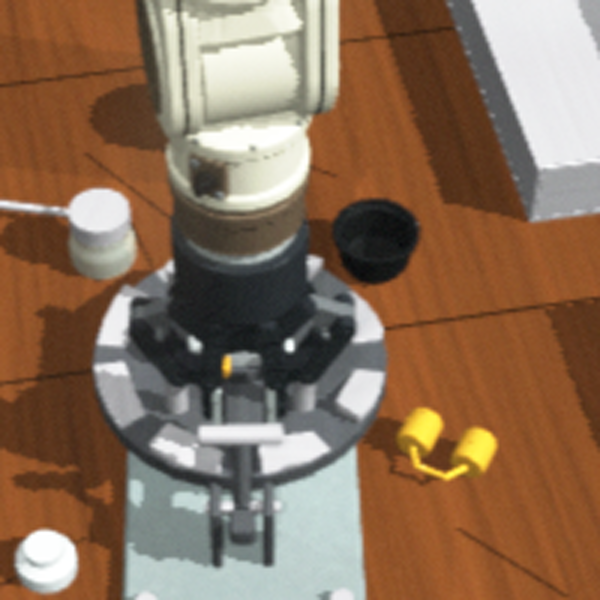

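>>> step_arm --series '[{"x":-0.4,"y":-1.0,"z":-0.3,"twist":0,"jaw":2.4},{"x":-0.5,"y":-1.6,"z":-0.3,"twist":0,"jaw":2.4},{"x":-0.6,"y":-2.2,"z":-0.3,"twist":0,"jaw":2.4},{"x":-0.7,"y":-2.8,"z":-0.3,"twist":0,"jaw":2.4},{"x":-0.8,"y":-3.4,"z":-0.3,"twist":0,"jaw":2.4},{"x":-0.9,"y":-4.0,"z":-0.3,"twist":0,"jaw":2.4},{"x":-1.0,"y":-4.6,"z":-0.3,"twist":0,"jaw":2.4},{"x":-1.1,"y":-5.2,"z":-0.3,"twist":0,"jaw":2.4},{"x":-1.1,"y":-5.6,"z":-0.3,"twist":0,"jaw":2.4},{"x":-1.1,"y":-5.6,"z":-0.3,"twist":0,"jaw":2.4}]'

```text
clock: 3.13
eef_pos: [0.5224, -0.0298, 0.0841]
tool_rot: [0.061, 0.704, -0.058, 0.706]
ft_force: [0.7, -0.1, -0.1]
grip_width: 0.0241
```

```bash
python3 - <<'E'
from h import *
st()
p,d=bot.camera("side");crop(p,240,120,200,200,3,"pics/s4.png")
E
```

```text
t 3.13 p [ 0.5224 -0.0298  0.0841] stand mm [   0.9 -141.9] toolx [ 0.003  0.005 -1.   ] jaw ang -9.6 F [ 0.7 -0.1 -0.1] g 0.0241 j6 1.679
```

View pics/s4.png

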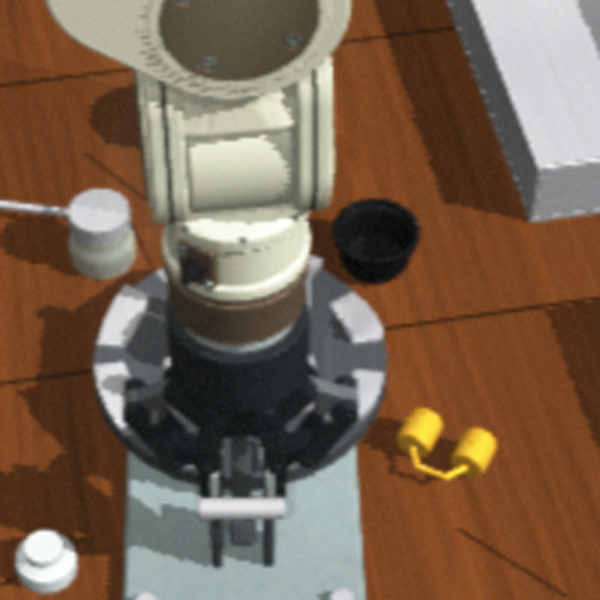

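The pawl has tipped over: the bar is now at (243,507) and the arm stands between the fingers. I'll draw the fingers straight up.

>>> step_arm --series '[{"x":0,"y":0,"z":1.5,"twist":0,"jaw":2.4},{"x":0,"y":0,"z":3,"twist":0,"jaw":2.4},{"x":0,"y":0,"z":5,"twist":0,"jaw":2.4},{"x":0,"y":0,"z":7,"twist":0,"jaw":2.4},{"x":0,"y":0,"z":9,"twist":0,"jaw":2.4},{"x":0,"y":0,"z":10,"twist":0,"jaw":2.4},{"x":0,"y":0,"z":10,"twist":0,"jaw":2.4}]'

```text
clock: 3.77
eef_pos: [0.5243, -0.0292, 0.1868]
tool_rot: [0.061, 0.702, -0.057, 0.708]
ft_force: [0.3, 0.6, 0.3]
grip_width: 0.0241
```

```bash
python3 - <<'E'
from h import *
st()
n=np.array([np.cos(np.radians(202.5)),np.sin(np.radians(202.5))]);t=np.array([np.cos(np.radians(112.5)),np.sin(np.radians(112.5))])
for a in(-48,0,4.2):
    q=62*n+a*t;print(a,q);sh(*q,.062)
print("bar open expected",(proj("side",np.r_[W(0,-164),.101])-[240,120])*3)
p,d=bot.camera("side");crop(p,240,120,200,200,3,"pics/s5.png")
E
```

```text
t 3.77 p [ 0.5243 -0.0292  0.1868] stand mm [   2.6 -141. ] toolx [ 0.009  0.005 -1.   ] jaw ang -9.6 F [0.3 0.6 0.3] g 0.0241 j6 1.679
-48 [-38.91172626 -68.07259037]
shift cm [ -2.91   7.87 -12.48]
0 [-57.28053102 -23.72637281]
shift cm [ -4.    12.54 -12.48]
4.2 [-58.88780143 -19.84607877]
shift cm [ -4.09  12.95 -12.48]
bar open expected [240.45243661 508.97902029]
```

View pics/s5.png

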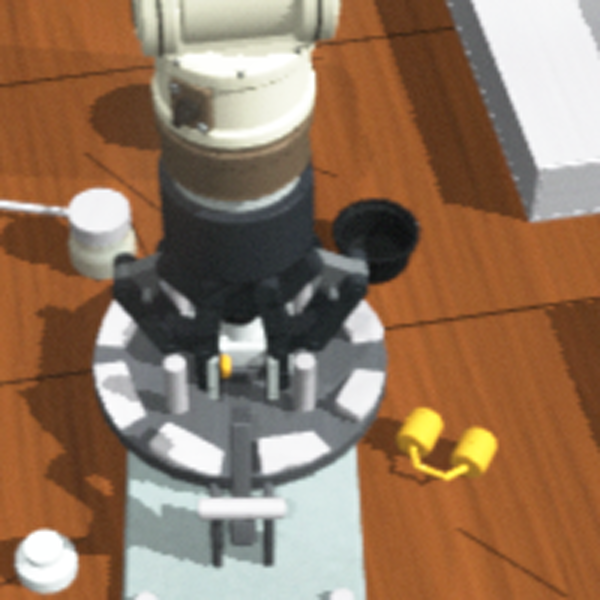

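The open bar sits at (242,508) where I expected it (240,509), so the pawl is fully open. The wheel hasn't moved. Next I'll close the fingers, twist 22.5° and move behind post2.

>>> step_arm --series '[{"x":-0.6,"y":1.6,"z":0,"twist":6,"jaw":0},{"x":-1.2,"y":3.2,"z":0,"twist":12,"jaw":0},{"x":-1.8,"y":4.8,"z":0,"twist":18,"jaw":0},{"x":-2.4,"y":6.4,"z":0,"twist":22.5,"jaw":0},{"x":-2.6,"y":7.9,"z":0,"twist":22.5,"jaw":0},{"x":-2.6,"y":7.9,"z":-2,"twist":22.5,"jaw":0},{"x":-2.6,"y":7.9,"z":-4,"twist":22.5,"jaw":0},{"x":-2.6,"y":7.9,"z":-6,"twist":22.5,"jaw":0},{"x":-2.6,"y":7.9,"z":-7,"twist":22.5,"jaw":0},{"x":-2.6,"y":7.9,"z":-7,"twist":22.5,"jaw":0}]'

```text
clock: 4.65
eef_pos: [0.4942, 0.0496, 0.1112]
tool_rot: [-0.077, 0.704, 0.082, 0.701]
ft_force: [-0.8, 0.3, -0.7]
grip_width: 0.0
```

```bash
cat >> h.py <<'E'
n_=np.array([np.cos(np.radians(202.5)),np.sin(np.radians(202.5))]);t_=np.array([np.cos(np.radians(112.5)),np.sin(np.radians(112.5))])
def nt():
    p=bot.get_obs()["eef_pos"];s=np.array([(p[:2]-H)@X,(p[:2]-H)@Y])*1000;print("n,t mm",s@n_,s@t_)
E
python3 - <<'E'
from h import *
st();nt();sh(*(59*n_-48*t_),.072)
p,d=bot.camera("side");crop(p,240,120,200,200,3,"pics/s6.png")
E
```

```text
t 4.65 p [0.4942 0.0496 0.1112] stand mm [-39.9 -68.1] toolx [-0.004  0.006 -1.   ] jaw ang 12.9 F [-0.8  0.3 -0.7] g 0.0 j6 1.441
n,t mm 62.94770487003225 -47.642098684402924
shift cm [ 0.39  0.05 -3.92]
```

View pics/s6.png

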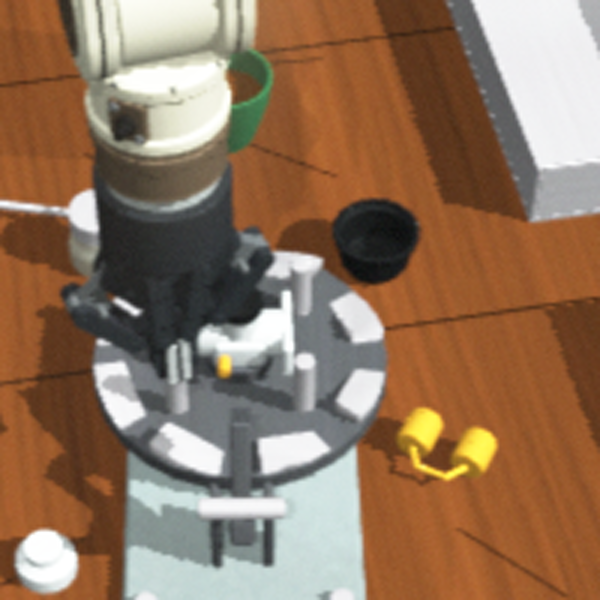

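The closed tip (about 14 mm wide) is at (178,360), in front of post2. I'll descend a little nearer the axle so the post meets the middle of the fingertip.

>>> step_arm --series '[{"x":0.5,"y":0,"z":-1,"twist":0,"jaw":0},{"x":0.5,"y":0,"z":-2,"twist":0,"jaw":0},{"x":0.5,"y":0,"z":-3,"twist":0,"jaw":0},{"x":0.5,"y":0,"z":-4,"twist":0,"jaw":0},{"x":0.5,"y":0,"z":-4,"twist":0,"jaw":0},{"x":0.5,"y":0,"z":-4,"twist":0,"jaw":0}]'

```text
clock: 5.2
eef_pos: [0.4998, 0.0496, 0.0721]
tool_rot: [-0.077, 0.703, 0.082, 0.702]
ft_force: [-0.1, -0.5, 0.7]
grip_width: -0.0001
```

```bash
python3 - <<'E'
from h import *
st();nt()
for a in(-40,-4,4):sh(*(57*n_+a*t_),.07)
p,d=bot.camera("side");crop(p,240,120,200,200,3,"pics/s7.png")
E
```

```text
t 5.2 p [0.4998 0.0496 0.0721] stand mm [-34.4 -67.3] toolx [-0.003  0.006 -1.   ] jaw ang 12.9 F [-0.1 -0.5  0.7] g -0.0001 j6 1.44
n,t mm 57.52115654892712 -48.97699284699473
shift cm [-0.15  0.89 -0.21]
shift cm [-0.97  4.39 -0.21]
shift cm [-1.15  5.17 -0.21]
```

View pics/s7.png

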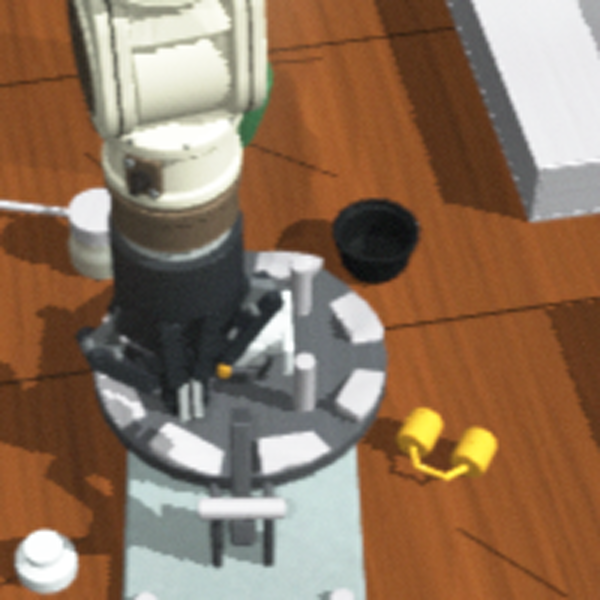

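>>> step_arm --series '[{"x":-0.15,"y":0.6,"z":0,"twist":0,"jaw":0},{"x":-0.25,"y":1.1,"z":0,"twist":0,"jaw":0},{"x":-0.35,"y":1.5,"z":0,"twist":0,"jaw":0},{"x":-0.45,"y":1.9,"z":0,"twist":0,"jaw":0},{"x":-0.55,"y":2.3,"z":0,"twist":0,"jaw":0},{"x":-0.6,"y":2.7,"z":0,"twist":0,"jaw":0},{"x":-0.7,"y":3.1,"z":0,"twist":0,"jaw":0},{"x":-0.8,"y":3.5,"z":0,"twist":0,"jaw":0},{"x":-0.9,"y":3.9,"z":0,"twist":0,"jaw":0},{"x":-0.95,"y":4.2,"z":0,"twist":0,"jaw":0}]'

```text
clock: 6.08
eef_pos: [0.491, 0.0925, 0.0729]
tool_rot: [-0.077, 0.703, 0.082, 0.703]
ft_force: [-0.3, -1.9, -0.0]
grip_width: 0.0001
```

```bash
python3 - <<'E'
from h import *
st();nt()
p,d=bot.camera("side");crop(p,240,170,150,150,4,"pics/s8.png")
p,d=bot.camera("top");crop(p,225,200,190,140,4,"pics/t8.png")
for a in(-45,-40,-35,-30):
  out=[]
  for k in range(4):
    th=np.radians(45+90*k+a);P=np.r_[W(58*np.cos(th),58*np.sin(th)),.085]
    out.append(((proj("side",P)-[240,170])*4).round(0).tolist()+((proj("top",P)-[225,200])*4).round(0).tolist())
  print(a,out)
E
```

```text
t 6.08 p [0.491  0.0925 0.0729] stand mm [-50.1 -26.4] toolx [-0.001  0.007 -1.   ] jaw ang 12.9 F [-0.3 -1.9 -0. ] g 0.0001 j6 1.527
n,t mm 56.34848753208204 -5.210829129541694
-45 [[438.0, 214.0, 283.0, 108.0], [317.0, 127.0, 131.0, 225.0], [198.0, 218.0, 250.0, 375.0], [319.0, 310.0, 403.0, 255.0]]
-40 [[438.0, 206.0, 272.0, 107.0], [307.0, 128.0, 130.0, 236.0], [198.0, 226.0, 262.0, 376.0], [330.0, 310.0, 404.0, 244.0]]
-35 [[436.0, 198.0, 260.0, 108.0], [297.0, 129.0, 130.0, 248.0], [199.0, 234.0, 274.0, 376.0], [341.0, 308.0, 404.0, 232.0]]
-30 [[433.0, 191.0, 248.0, 109.0], [287.0, 131.0, 131.0, 260.0], [202.0, 242.0, 287.0, 374.0], [351.0, 306.0, 402.0, 220.0]]
```

View pics/s8.png

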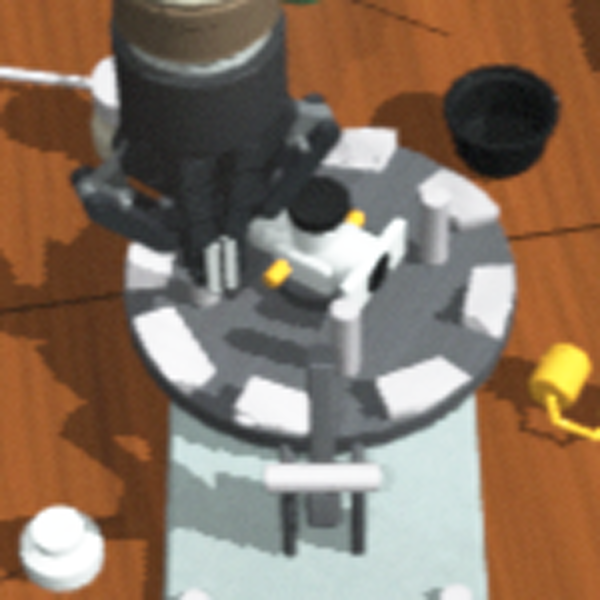

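View pics/t8.png

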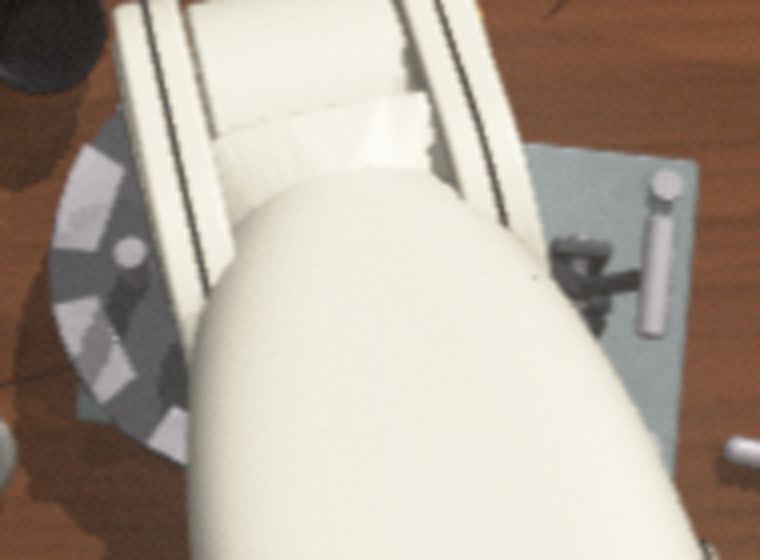

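Post3's top is at (346,310) in the side view and post1's at (130,250) in the top view, which both put the wheel at about -34°. The pawl is still open. About 10 mm more to go.

>>> step_arm --series '[{"x":-0.06,"y":0.25,"z":0,"twist":0,"jaw":0},{"x":-0.12,"y":0.5,"z":0,"twist":0,"jaw":0},{"x":-0.18,"y":0.75,"z":0,"twist":0,"jaw":0},{"x":-0.22,"y":0.95,"z":0,"twist":0,"jaw":0},{"x":-0.22,"y":0.95,"z":0,"twist":0,"jaw":0}]'

```text
clock: 6.6
eef_pos: [0.4896, 0.1032, 0.0733]
tool_rot: [-0.077, 0.702, 0.083, 0.703]
ft_force: [1.4, -0.2, -0.4]
grip_width: 0.0001
```

```bash
python3 - <<'E'
from h import *
st();nt()
p,d=bot.camera("side");crop(p,240,170,150,150,4,"pics/s9.png")
p,d=bot.camera("top");crop(p,225,200,60,100,6,"pics/t9.png")
for a in(-50,-47,-45,-43,-40):
  out=[]
  for k in (0,3,1):
    th=np.radians(45+90*k+a);P=np.r_[W(58*np.cos(th),58*np.sin(th)),.085]
    out.append(((proj("side",P)-[240,170])*4).round(0).tolist()+((proj("top",P)-[225,200])*6).round(0).tolist())
  print(a,out)
E
```

```text
t 6.6 p [0.4896 0.1032 0.0733] stand mm [-53.2 -16. ] toolx [ 0.     0.009 -1.   ] jaw ang 13.0 F [ 1.4 -0.2 -0.4] g 0.0001 j6 1.546
n,t mm 55.28242568880458 5.566898280066023
-50 [[438.0, 222.0, 443.0, 165.0], [308.0, 310.0, 602.0, 401.0], [327.0, 128.0, 200.0, 320.0]]
-47 [[438.0, 217.0, 432.0, 163.0], [315.0, 310.0, 604.0, 390.0], [321.0, 127.0, 198.0, 330.0]]
-45 [[438.0, 214.0, 425.0, 162.0], [319.0, 310.0, 605.0, 383.0], [317.0, 127.0, 197.0, 337.0]]
-43 [[438.0, 211.0, 418.0, 162.0], [324.0, 310.0, 605.0, 376.0], [313.0, 128.0, 196.0, 344.0]]
-40 [[438.0, 206.0, 408.0, 161.0], [330.0, 310.0, 606.0, 366.0], [307.0, 128.0, 196.0, 354.0]]
```

View pics/s9.png

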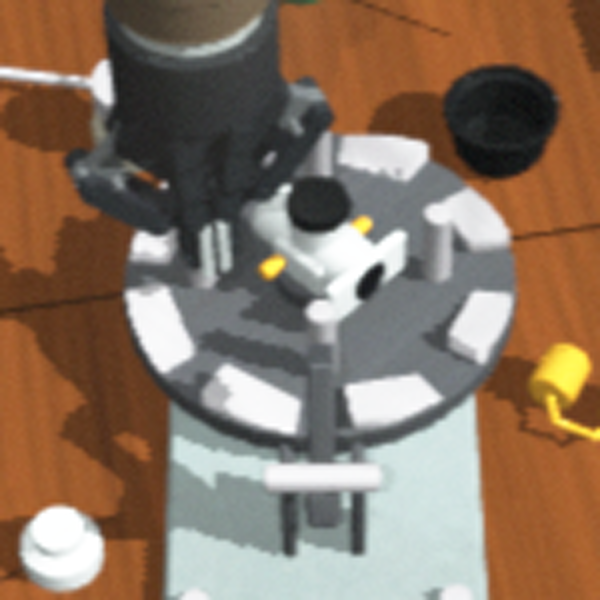

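View pics/t9.png

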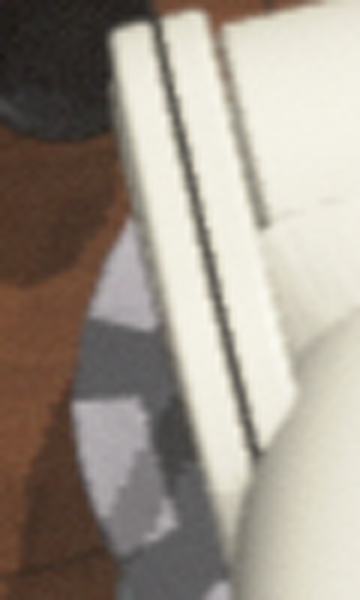

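Post3's top is at (321,310), which gives about -44.2°. The gap between the teeth (300 to 345) is centred under the pawl, so the wheel is set. I'll back off, lift and take a clean look.

>>> step_arm --series '[{"x":0.2,"y":-0.8,"z":0,"twist":0,"jaw":0},{"x":0.3,"y":-1.2,"z":0,"twist":0,"jaw":0},{"x":0.3,"y":-1.2,"z":2,"twist":0,"jaw":0},{"x":0.3,"y":-1.2,"z":5,"twist":0,"jaw":0},{"x":0.3,"y":-1.2,"z":8,"twist":0,"jaw":0},{"x":0.3,"y":-1.2,"z":11,"twist":0,"jaw":0},{"x":-2,"y":-4,"z":11.5,"twist":-6,"jaw":2.4},{"x":-4,"y":-8,"z":11.5,"twist":-12,"jaw":2.4},{"x":-5,"y":-12,"z":11.5,"twist":-18,"jaw":2.4},{"x":-5,"y":-15,"z":11.5,"twist":-22.4,"jaw":2.4}]'

```text
clock: 7.53
eef_pos: [0.4363, -0.0488, 0.1885]
tool_rot: [0.063, 0.704, -0.056, 0.705]
ft_force: [-0.0, 0.4, 0.1]
grip_width: 0.0242
```

```bash
python3 - <<'E'
from h import *
st();sh(0,-196,.185)
p,d=bot.camera("side");crop(p,240,170,150,150,4,"pics/s10.png")
p,d=bot.camera("top");crop(p,225,200,190,140,4,"pics/t10.png")
for a in(-48,-45,-42):
  out=[]
  for k in range(4):
    th=np.radians(45+90*k+a);P=np.r_[W(58*np.cos(th),58*np.sin(th)),.085]
    out.append(((proj("side",P)-[240,170])*4).round(0).tolist()+((proj("top",P)-[225,200])*4).round(0).tolist())
  print(a,out)
E
```

```text
t 7.53 p [ 0.4363 -0.0488  0.1885] stand mm [ -80.9 -174.6] toolx [ 0.002  0.009 -1.   ] jaw ang -9.7 F [-0.   0.4  0.1] g 0.0242 j6 1.622
shift cm [ 7.64 -3.43 -0.35]
-48 [[438.0, 219.0, 290.0, 109.0], [323.0, 127.0, 133.0, 218.0], [198.0, 213.0, 243.0, 374.0], [313.0, 310.0, 402.0, 262.0]]
-45 [[438.0, 214.0, 283.0, 108.0], [317.0, 127.0, 131.0, 225.0], [198.0, 218.0, 250.0, 375.0], [319.0, 310.0, 403.0, 255.0]]
-42 [[438.0, 209.0, 276.0, 108.0], [311.0, 128.0, 131.0, 232.0], [198.0, 223.0, 258.0, 376.0], [326.0, 310.0, 404.0, 248.0]]
```

View pics/s10.png

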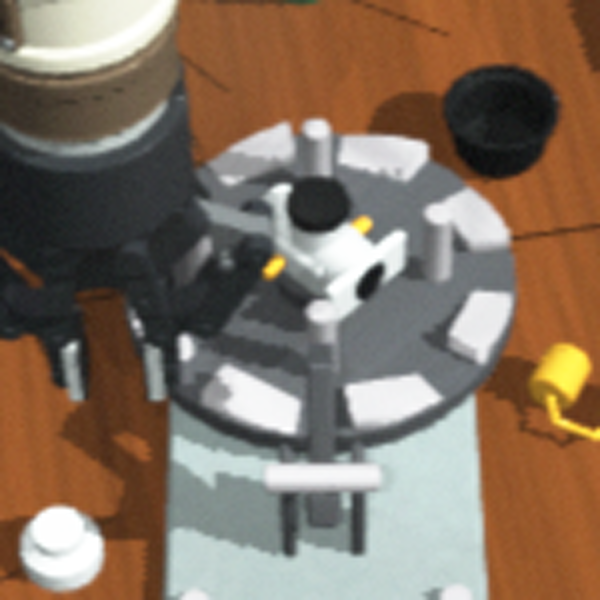

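View pics/t10.png

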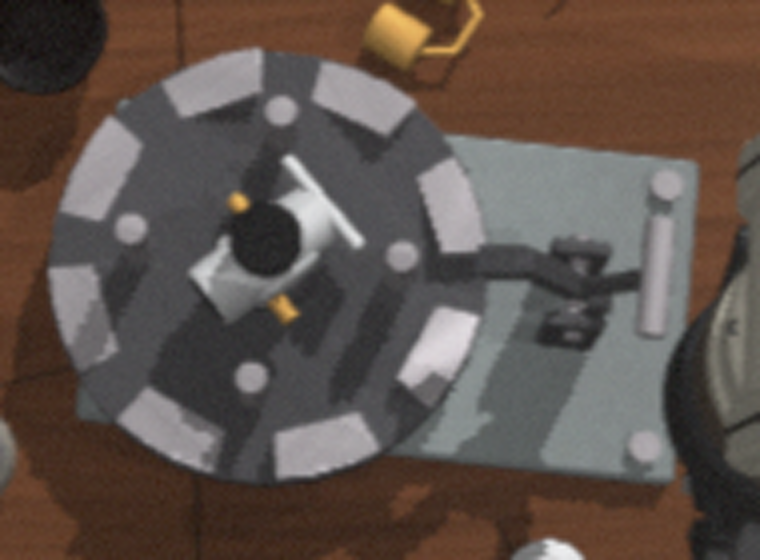

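All four posts are at -44.5°, and the teeth line up exactly as in the first picture. The pawl is still open. Next I'll go to the outer side of the bar.

>>> step_arm --series '[{"x":2,"y":-3.4,"z":0,"twist":0,"jaw":2.4},{"x":5,"y":-3.6,"z":0,"twist":0,"jaw":2.4},{"x":7.6,"y":-3.6,"z":-1,"twist":0,"jaw":2.4},{"x":7.6,"y":-3.6,"z":-3,"twist":0,"jaw":2.4},{"x":7.6,"y":-3.6,"z":-5,"twist":0,"jaw":2.4},{"x":7.6,"y":-3.6,"z":-6,"twist":0,"jaw":2.4},{"x":7.6,"y":-3.6,"z":-6,"twist":0,"jaw":2.4}]'

```text
clock: 8.22
eef_pos: [0.512, -0.0862, 0.1256]
tool_rot: [0.064, 0.706, -0.057, 0.703]
ft_force: [-0.7, 0.5, -1.1]
grip_width: 0.024
```

```bash
python3 - <<'E'
from h import *
st();sh(0,-196,.085);sh(0,-130,.085)
p,d=bot.camera("side");crop(p,240,170,150,150,4,"pics/s11.png")
E
```

```text
t 8.22 p [ 0.512  -0.0862  0.1256] stand mm [  -0.2 -199.2] toolx [-0.003  0.009 -1.   ] jaw ang -9.8 F [-0.7  0.5 -1.1] g 0.024 j6 1.57
shift cm [ 0.07  0.32 -4.06]
shift cm [ 1.15  6.83 -4.06]
```

View pics/s11.png

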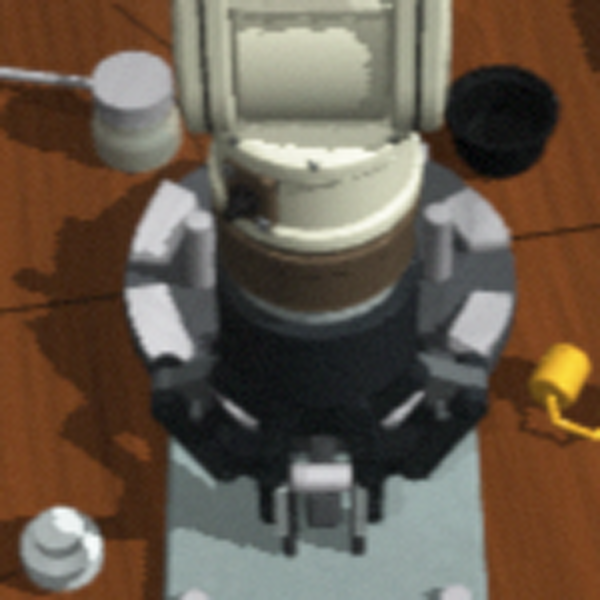

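The fingers are in front of the bar and centred on it at (320,475). I'll descend, then push toward the wheel.

>>> step_arm --series '[{"x":0,"y":0.1,"z":-2,"twist":0,"jaw":2.4},{"x":0,"y":0.1,"z":-4.1,"twist":0,"jaw":2.4},{"x":0,"y":0.1,"z":-4.1,"twist":0,"jaw":2.4},{"x":0.2,"y":1.0,"z":-4.1,"twist":0,"jaw":2.4},{"x":0.3,"y":1.6,"z":-4.1,"twist":0,"jaw":2.4},{"x":0.4,"y":2.2,"z":-4.1,"twist":0,"jaw":2.4},{"x":0.5,"y":2.8,"z":-4.1,"twist":0,"jaw":2.4},{"x":0.6,"y":3.4,"z":-4.1,"twist":0,"jaw":2.4},{"x":0.7,"y":4.0,"z":-4.1,"twist":0,"jaw":2.4},{"x":0.7,"y":4.4,"z":-4.1,"twist":0,"jaw":2.4}]'

```text
clock: 9.1
eef_pos: [0.5204, -0.0414, 0.0866]
tool_rot: [0.064, 0.705, -0.057, 0.704]
ft_force: [-0.0, 0.8, 0.1]
grip_width: 0.0238
```

```bash
python3 - <<'E'
from h import *
st()
p,d=bot.camera("side");crop(p,240,170,150,150,4,"pics/s12.png")
E
```

```text
t 9.1 p [ 0.5204 -0.0414  0.0866] stand mm [   0.8 -153.6] toolx [ 0.001  0.009 -1.   ] jaw ang -9.8 F [-0.   0.8  0.1] g 0.0238 j6 1.657
```

View pics/s12.png

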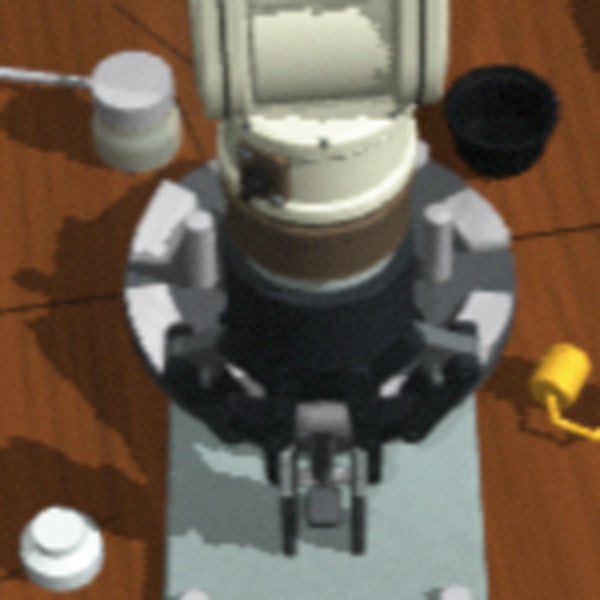

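The bar is at (320,415), partway between open (477) and shut (381). I'll ease on a little further.

>>> step_arm --series '[{"x":0.1,"y":0.4,"z":0,"twist":0,"jaw":2.4},{"x":0.15,"y":0.8,"z":0,"twist":0,"jaw":2.4},{"x":0.2,"y":1.1,"z":0,"twist":0,"jaw":2.4},{"x":0.2,"y":1.1,"z":0,"twist":0,"jaw":2.4},{"x":0.2,"y":1.1,"z":0,"twist":0,"jaw":2.4}]'

```text
clock: 9.57
eef_pos: [0.5221, -0.0298, 0.0863]
tool_rot: [0.063, 0.705, -0.057, 0.704]
ft_force: [0.1, -0.2, -0.4]
grip_width: 0.0238
```

```bash
python3 - <<'E'
from h import *
st()
p,d=bot.camera("side");crop(p,240,170,150,150,4,"pics/s13.png")
E
```

```text
t 9.57 p [ 0.5221 -0.0298  0.0863] stand mm [   0.5 -141.9] toolx [-0.    0.01 -1.  ] jaw ang -9.7 F [ 0.1 -0.2 -0.4] g 0.0238 j6 1.678
```

View pics/s13.png

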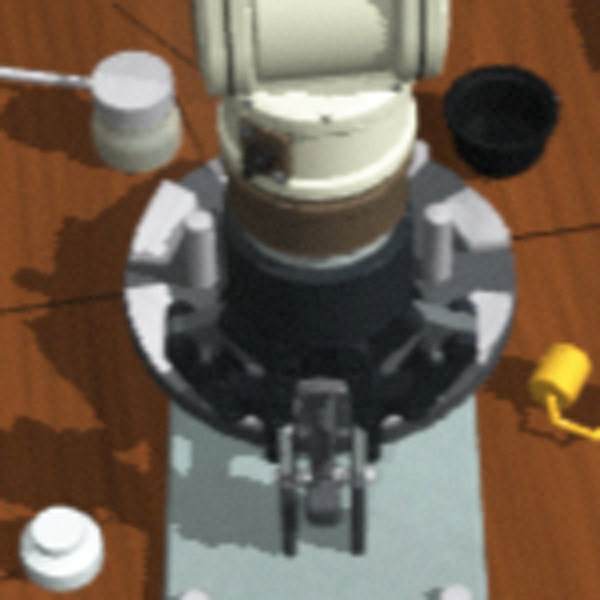

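The bar is at about (322,382), the shut position. I'll withdraw outward, then up, and check.

>>> step_arm --series '[{"x":-0.2,"y":-1.0,"z":0,"twist":0,"jaw":2.4},{"x":-0.5,"y":-3.0,"z":0,"twist":0,"jaw":2.4},{"x":-0.7,"y":-4.5,"z":1,"twist":0,"jaw":2.4},{"x":-0.7,"y":-5,"z":4,"twist":0,"jaw":2.4},{"x":-0.7,"y":-6,"z":8,"twist":0,"jaw":2.4},{"x":-2,"y":-9,"z":11,"twist":0,"jaw":2.4},{"x":-5,"y":-12,"z":13,"twist":0,"jaw":2.4},{"x":-8,"y":-15,"z":13,"twist":0,"jaw":2.4},{"x":-11,"y":-18,"z":13,"twist":0,"jaw":2.4},{"x":-14,"y":-20,"z":13,"twist":0,"jaw":2.4}]'

```text
clock: 10.45
eef_pos: [0.3833, -0.2308, 0.2171]
tool_rot: [0.063, 0.704, -0.058, 0.705]
ft_force: [0.4, -0.6, 0.2]
grip_width: 0.0239
```

>>> step_arm --series '[{"x":-2,"y":-3,"z":0,"twist":0,"jaw":2.4},{"x":-4,"y":-6,"z":0,"twist":0,"jaw":2.4},{"x":-4,"y":-6,"z":0,"twist":0,"jaw":2.4},{"x":-4,"y":-6,"z":0,"twist":0,"jaw":2.4}]'

```text
clock: 10.78
eef_pos: [0.3415, -0.2927, 0.2172]
tool_rot: [0.065, 0.704, -0.06, 0.705]
ft_force: [-0.3, -0.1, -0.5]
grip_width: 0.0237
```

```bash
python3 - <<'E'
from h import *
st()
p,d=bot.camera("side");crop(p,240,170,150,150,4,"pics/s14.png")
p2,d=bot.camera("top");crop(p2,225,200,190,140,4,"pics/t14.png")
a=np.load("pics/top0.npz")["p"];b=np.load("pics/side0.npz")["p"]
cv2.imwrite("pics/full14.png",np.hstack([p2[:,:400,::-1],a[:,:400,::-1]]))
E
```

```text
t 10.78 p [ 0.3415 -0.2927  0.2172] stand mm [-134.6 -430.8] toolx [ 0.002  0.007 -1.   ] jaw ang -10.1 F [-0.3 -0.1 -0.5] g 0.0237 j6 1.034
```

View pics/s14.png

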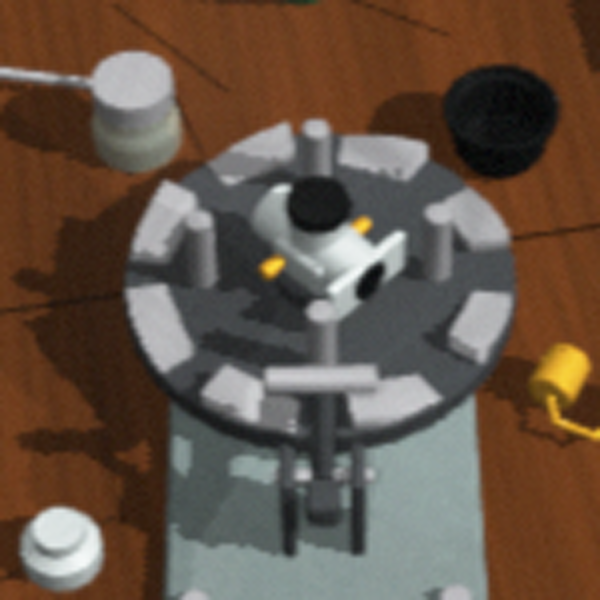

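View pics/t14.png

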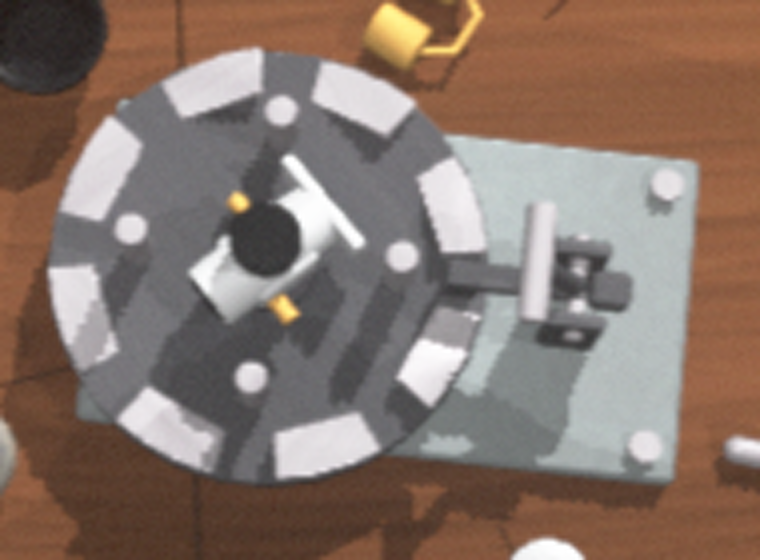

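View pics/full14.png

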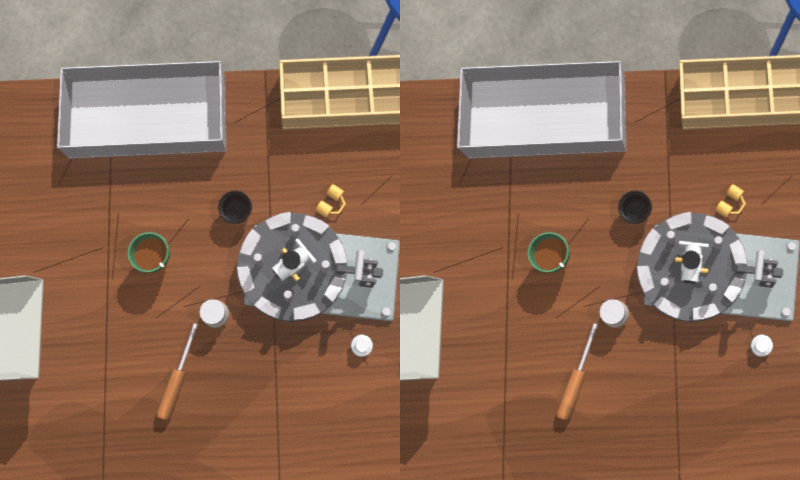

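The bar is back at (540,262) in the top crop, the same pixel as at the start, so the pawl is fully seated. The wheel is one notch back and the loose things shown haven't moved. Handing in.

```bash
python3 -c "
from workcell import bot
print(bot.job_done())"
```

```text
the job is handed in; nothing more can be done
None
```

The job is done and handed in at about 11 s of the 64 s allowed. I tipped the pawl open by its thumb bar, pushed post2 to turn the wheel back one notch, then tipped the pawl shut and withdrew. For both pawl pushes I used both fingertips, 24 mm apart and straddling the pawl's arm, rather than one. They only pushed and gripped nothing.

**Last checks:**
- **Wheel:** it reads about -44.5° (-0.78 rad) in both cameras, and the gap is centred under the pawl.
- **Pawl:** the thumb bar is back at its starting position in the top view, so the nose is fully down.
- **Force:** wrist-force readings taken at the end of each move stayed under about 2 N.
- **Loose things:** all those in the final top picture are where they started. The T-wrench was almost entirely outside it, so I did not check it there. The fingers stayed at least 72 mm above the bench throughout.

None of the checks failed or disagreed. The hand-in reports no verdict.

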